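# Tap-test the modules of a repaired power board

### The arm

A 7-joint arm with a two-finger parallel gripper is mounted at the origin on the work surface. World frame = base frame: x ahead of the robot, y to its left, z up, the work surface at z = 0. Lengths are in m, angles in rad, forces in N, time in s.
With the tool pointing down it reaches from about 0.4 to 0.85 m from the base axis. Payload 10.4 kg.
Tool frame: the origin (TCP) lies at the very end of the fingers, on their centre line; the grasp point (between the pads) lies 19 mm behind it; z points along the fingers, y is the direction in which the jaws open and shut (so a half turn about z gives the same grasp; the last joint's range is limited). The gripper opens to 87 mm and grips with 3 to 60 N. Pads are 19 mm wide; open, the fingers measure 117 mm over their backs; the gripper's body (75 mm by 190 mm) begins 51 mm behind the grasp point.
Start: joints at [-0.023, 0.332, -0.065, 1.46, 0.022, 1.35, -0.088], TCP at [0.625, 0, 0.223] pointing down, gripper open.
Joint ranges: [-2.6, 2.6], [-0.5, 2.12], [-1.47, 1.34], [0.16, 2.42], [-1.27, 4.41], [0.06, 2.06], [-2.6, 2.6]. Speed limits (rad/s): [2.22, 2.22, 2.79, 2.79, 3.14, 3.14, 3.14].

### API

Orientations are given as a unit quaternion [x, y, z, w].
In Python, from bench import read_state, camera, close_job, recognise, masks_of gives the robot as it stands.
- The arm moves only by the tool play_rows, never from a script. Its argument "moves" is a list of rows, each a list of 3 entries, a list of its own where there are three numbers: the shift along the tool's x, y, z in cm, then the turn, a rotation vector about the tool's x, y, z in rad, then the finger opening in cm, from 0 to 8.7. In form: [[[dx, dy, dz], [ax, ay, az], jaw], ...]. A call has 1 to 8 rows; each row is the pose to reach, as a shift and turn from the pose commanded when the call began, along the tool's axes at that moment; what a row does not reach only later rows make up. A row lasts 1/8 s, in which the tool goes at most 62.5 mm and 10.7 degrees, less where a joint would pass 70% of its speed; a pose out of reach is approached as far as the arm can. A call with a gripper value outside its range is refused whole. The fingers move at their own pace and stop on an object; "grip_force" is the grip in N (left out, the last holds). Time passes only in rows, so rows that repeat a pose let the fingers close. It gives the time, the measured TCP pose, the force and the opening at its end, in the units of the state.
- read_state(): the state, without advancing time (a new reading comes with each control period).
- camera(name): name is "scene" or "side" or "wrist"; returns a dict with "frame" (420x560x3 uint8, red, green, blue), "intrinsics" (3x3 intrinsics, pixels), "camera_from_world" (4x4, takes a point from world to camera coordinates). Camera axes: x right, y down, z forward; pixel columns grow to the right and rows downward; lengths in m; the calibration is good to about 2 mm. A picture is of the moment at which its call begins. There is no depth.
- close_job(): hands the job in, once; it reports no verdict.
Trained networks look in a picture, given as the dict that the camera call returned (one of the last four; its "shot" number tells which), for a name from the list of things; names that differ only in an ending like _2 or _b are one class to them, and where a whole thing is asked for, a point or a joint stands for the part that bears it (a point fixed in the world has none). Each returns a list of dicts, best first, with "conf" (0 to 1); they miss things now and then, are a little off and sometimes report something else, mostly with a low value. They report only what shows in the picture. A call takes as long as a camera call.
- recognise(picture, query): "at" ([column, row] in pixels, amid what is visible of it).
- masks_of(picture, query): "region" (420x560 bool, what is visible of it) and "at" ([column, row] in pixels, amid what is visible of it).
The state is a dict: "time": time; "joint_positions": joint angles; "joint_vel": joint speeds; "joint_torque": joint torques, N m; "ee_pos": TCP position; "eef_rot": TCP orientation; "ft_force": force on the tool from outside, world axes, zero at the start; "torque": the same for the moment, N m; "width": finger opening in m.
Only numpy, scipy, OpenCV 4.12 (cv2) and the standard library are available. Lean on these libraries where they do the work, as an engineer would, in place of code of your own. Each camera call takes 0.05 s, during which the arm holds its last target.

### The job

Tap-test the repaired power board with closed fingertips, gripping and lifting nothing: press the top of the blue relay lightly until it sinks about half a centimetre on its springy pins, let it come back up, then do the same to the black finned heat sink and last to the red capacitor. Press only one module at a time, never hard; do not touch the yellow transformer, and leave the loose things around as they are.

Things in the scene. Friction and masses are not known exactly. Their poses are not given: they have to be found in the camera images.
- board: Aluminium test fixture plate 250 x 310 x 12 mm with a green circuit board 200 x 210 mm on it (board top 16 mm above the table), fixed to the table. Origin: centre of the underside. Four module sockets stand on it in a 2 x 2 pattern, 94 mm apart along its x and 110 mm apart along its y; which module is in which place varies. Small flat chips on it stand no higher than 4 mm.
- relay_base: Grey square socket of the blue relay, 54 x 54 x 8 mm, fixed on the board; origin: centre of its underside. It carries the module, whose underside is 20 mm above this origin.
- relay_top (a point): Centre of the flat top of the blue relay: plain blue box on a thin black foot, 34 x 34 mm, 28 high. This point is 64 mm above the table at rest and moves with the module.
- relay (a joint): Downward travel of the blue relay: 0 at rest; grows to 0.010 m as the module is pushed straight down against its spring pins (600 N/m: 3 N at 5 mm, 6 N at the stop, hard beyond); springs back when let go; negative = pulled up out of its socket.
- heatsink_base: Grey square socket of the black heat sink, 54 x 54 x 8 mm, fixed on the board; origin: centre of its underside. It carries the module, whose underside is 20 mm above this origin.
- heatsink_top (a point): Centre of the flat top of the black heat sink: black finned heat sink, 46 x 42 mm, 34 high; fins so close that a fingertip rests on top of them. This point is 70 mm above the table at rest and moves with the module.
- heatsink (a joint): Downward travel of the black heat sink: 0 at rest; grows to 0.010 m as the module is pushed straight down against its spring pins (600 N/m: 3 N at 5 mm, 6 N at the stop, hard beyond); springs back when let go; negative = pulled up out of its socket.
- capacitor_base: Grey square socket of the red capacitor, 54 x 54 x 8 mm, fixed on the board; origin: centre of its underside. It carries the module, whose underside is 20 mm above this origin.
- capacitor_top (a point): Centre of the flat top of the red capacitor: upright red can with a bare aluminium top, 36 mm across (flat aluminium disc 31 mm), 48 high. This point is 84 mm above the table at rest and moves with the module.
- capacitor (a joint): Downward travel of the red capacitor: 0 at rest; grows to 0.010 m as the module is pushed straight down against its spring pins (600 N/m: 3 N at 5 mm, 6 N at the stop, hard beyond); springs back when let go; negative = pulled up out of its socket.
- transformer_base: Grey square socket of the yellow transformer, 54 x 54 x 8 mm, fixed on the board; origin: centre of its underside. It carries the module, whose underside is 20 mm above this origin.
- transformer_top (a point): Centre of the flat top of the yellow transformer: yellow winding block 30 x 38 mm in a dark core 44 x 14 mm, 34 high; NOT to be touched. This point is 70 mm above the table at rest and moves with the module.
- transformer (a joint): Downward travel of the yellow transformer: 0 at rest; grows to 0.010 m as the module is pushed straight down against its spring pins (600 N/m: 3 N at 5 mm, 6 N at the stop, hard beyond); springs back when let go; negative = pulled up out of its socket.
- screwdriver: Loose screwdriver, orange handle, 170 mm, lying on the +y margin of the fixture plate along its x; under 35 mm thick. Bystander.
- highlighter: Loose yellow pen with a green cap, 120 mm long, 17 mm thick, lying on the -y margin of the fixture plate along its x. Bystander.
- spool: Loose metal spool, 54 mm across, 40 high, upright on the bench left of the fixture. Bystander; origin: underside.
- jar: Loose closed jar, 48 mm across, 45 high, left of the fixture. Bystander; origin: underside.
- pliers: Loose pliers with red handles, about 160 mm long, 15 thick, right of the fixture. Bystander; origin: underside near the pivot.
- dish: Loose small steel dish, 70 mm across, 22 high, right of the fixture. Bystander; origin: underside.

How it is judged:
On the way, in this order (a step that is already met when the one before it is completed fails the run):
1. the blue relay alone is pushed down at least 3 mm by the fingers (value of joint relay above 0.003 m and contact force between the fingers and relay_base above 0.5 N and value of joint each of heatsink, capacitor, transformer below 0.0015 m), for 0.05 s.
2. the blue relay is let go and has sprung back up (value of joint relay below 0.001 m and contact force between the fingers and relay_base below 0.05 N), for 0.05 s.
3. the black heat sink alone is pushed down at least 3 mm by the fingers (value of joint heatsink above 0.003 m and contact force between the fingers and heatsink_base above 0.5 N and value of joint each of relay, capacitor, transformer below 0.0015 m), for 0.05 s.
4. the black heat sink is let go and has sprung back up (value of joint heatsink below 0.001 m and contact force between the fingers and heatsink_base below 0.05 N), for 0.05 s.
5. the red capacitor alone is pushed down at least 3 mm by the fingers (value of joint capacitor above 0.003 m and contact force between the fingers and capacitor_base above 0.5 N and value of joint each of relay, heatsink, transformer below 0.0015 m), for 0.05 s.
At the end, for the whole second after the job is handed in: All four modules are back at rest height (within 1 mm) and every loose thing is within 15 mm of where it began (value of joint relay between -0.001 and 0.001 m and value of joint heatsink between -0.001 and 0.001 m and value of joint capacitor between -0.001 and 0.001 m and value of joint transformer between -0.001 and 0.001 m and distance of each of screwdriver, highlighter, spool, jar, pliers, dish from where it was at the start of the episode below 0.015 m); the robot touches nothing.
It fails at once if a module is pressed with more than 15 N (contact force between anything else and relay_base above 15 N or contact force between anything else and heatsink_base above 15 N or contact force between anything else and capacitor_base above 15 N).
It fails at once if two modules are pressed at once (value of joint each of relay, heatsink above 0.002 m or value of joint each of heatsink, capacitor above 0.002 m or value of joint each of relay, capacitor above 0.002 m).
It fails at once if the yellow transformer is touched or moved (contact force between anything else and transformer_base above 0.3 N or value of joint transformer above 0.0015 m).
It fails at once if a module is pulled up out of its socket by more than 3 mm (value of joint any of relay, heatsink, capacitor, transformer below -0.003 m).
It fails at once if a loose bystander is moved by more than 15 mm or lifted (distance of any of screwdriver, highlighter, spool, jar, pliers, dish from where it was at the start of the episode above 0.015 m).
It also fails if it takes over 38 s, if anything falls off the work surface, if the arm or the gripper's body presses on something with over 40 N, if the wrist force passes 120 N, or if a joint passes its speed limit or range.

## Working session

There is one attempt and no reset: what is moved stays moved. The work goes in short steps, Python scripts to look and compute and a tool call to move; the robot and the scene stay as the last step left them, time stands still between calls to the robot, and variables do not carry over. Pictures are saved under pics/ and viewed, and the job is handed in when it is done.

Besides the shell and the picture viewer there is one more tool, called after "Request:" in YAML: its name, and indented under it one key for each argument. play_rows: Moves the arm, as the interface text tells. Its arguments: {"type":"object","properties":{"moves":{"type":"array","items":{"type":"array"}},"grip_force":{"type":"number"}},"required":["moves"]}

```bash
mkdir -p pics; cat > h.py <<'E'
import numpy as np,cv2
from bench import *
def save(p,n): cv2.imwrite('pics/'+n,cv2.cvtColor(p['frame'],cv2.COLOR_RGB2BGR))
def ray(p,uv,z):
    T=np.array(p['camera_from_world']);K=np.array(p['intrinsics'])
    R=T[:3,:3];c=-R.T@T[:3,3]
    d=R.T@np.linalg.inv(K)@np.array([uv[0],uv[1],1.])
    return c+d*(z-c[2])/d[2]
def proj(p,X):
    T=np.array(p['camera_from_world']);K=np.array(p['intrinsics'])
    q=K@(T[:3,:3]@np.array(X)+T[:3,3]);return q[:2]/q[2]
E
python3 - <<'E'
from h import *
s=read_state();print(s['time'],s['ee_pos'],s['eef_rot'],s['ft_force'],s['width'])
for n in ['scene','side','wrist']:
    p=camera(n);save(p,n+'0.png')
    T=p['camera_from_world'];print(n,(-T[:3,:3].T@T[:3,3]).round(3))
    for q,z in [('relay_top',.064),('heatsink_top',.070),('capacitor_top',.084),('transformer_top',.07),('relay_base',.03),('heatsink_base',.03),('capacitor_base',.03),('transformer_base',.03)]:
        r=recognise(p,q)
        for e in r[:2]: print(n,q,np.round(e['at'],1),round(e['conf'],2),ray(p,e['at'],z).round(4))
E
```

```text
0.0 [ 6.24598808e-01 -1.97660721e-05  2.21734982e-01] [ 7.07102221e-01  7.07110964e-01 -5.44434460e-04 -4.86392859e-04] [ 0.18439769 -0.56975617  0.43748464] 0.08676114470693812
scene [ 1.017 -0.775  1.082]
scene relay_top [325.4 181.4] 0.4 [0.6256 0.1524 0.064 ]
scene heatsink_top [282.  192.9] 0.64 [0.5365 0.038  0.07  ]
scene heatsink_top [159.9 323.1] 0.62 [ 0.4981 -0.4799  0.07  ]
scene capacitor_top [309.1 200.9] 0.65 [0.628  0.0389 0.084 ]
scene transformer_top [292.  171.4] 0.62 [0.5171 0.1337 0.07  ]
scene transformer_top [357.2 153.5] 0.21 [0.6603 0.3127 0.07  ]
scene relay_base [324.9 184.4] 0.65 [0.6172 0.1706 0.03  ]
scene heatsink_base [281.1 193.5] 0.73 [0.5163 0.0666 0.03  ]
scene capacitor_base [310.3 207. ] 0.84 [0.6219 0.0626 0.03  ]
scene capacitor_base [312.2 201.7] 0.72 [0.6168 0.0848 0.03  ]
scene transformer_base [290.6 174.7] 0.57 [0.5009 0.154  0.03  ]
side [0.29  0.815 0.811]
side relay_top [246.7 254. ] 0.54 [0.5957 0.1706 0.064 ]
side relay_top [194.4 321. ] 0.46 [0.6245 0.3912 0.064 ]
side heatsink_top [277.1 257.1] 0.68 [0.5179 0.1599 0.07  ]
side heats
[... 481 characters left out ...]
rist [0.625 0.077 0.383]
wrist relay_top [240.8   3.6] 0.61 [0.5925 0.1458 0.064 ]
wrist relay_top [222.8  91.9] 0.15 [0.5755 0.08   0.064 ]
wrist heatsink_top [165.2 132.8] 0.62 [0.5267 0.0472 0.07  ]
wrist capacitor_top [273.3 117.6] 0.79 [0.6177 0.0604 0.084 ]
wrist transformer_top [137.6  11.2] 0.7 [0.5137 0.1393 0.07  ]
wrist transformer_top [276.2 106.9] 0.68 [0.6198 0.0682 0.07  ]
wrist relay_base [256.4  12.8] 0.98 [0.6023 0.146  0.03  ]
wrist heatsink_base [169.8 129.4] 0.94 [0.5187 0.0466 0.03  ]
wrist capacitor_base [274.1 112. ] 0.7 [0.6171 0.0625 0.03  ]
wrist capacitor_base [220.6  92.9] 0.5 [0.5681 0.0795 0.03  ]
wrist transformer_base [150.2  15.9] 0.61 [0.51   0.1436 0.03  ]
```

```bash
python3 - <<'E'
import cv2,numpy as np
a=cv2.imread('pics/scene0.png')[120:270,220:400];b=cv2.imread('pics/side0.png')[190:340,180:360]
cv2.imwrite('pics/crop0.png',np.hstack([cv2.resize(a,None,fx=2.2,fy=2.2,interpolation=2),cv2.resize(b,None,fx=2.2,fy=2.2,interpolation=2)]))
E
```

```text
(no output)
```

View pics/wrist0.png

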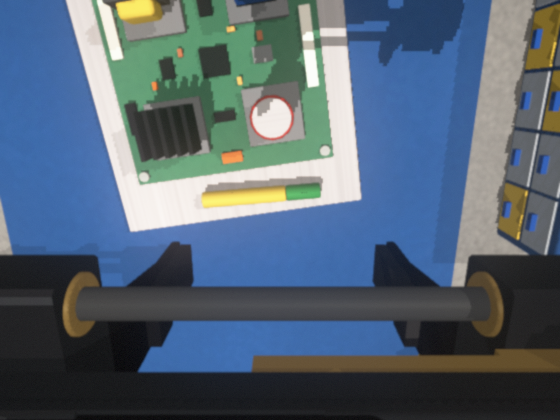

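View pics/scene0.png

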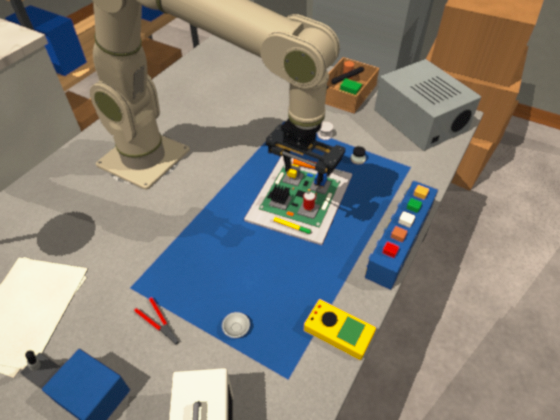

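View pics/side0.png

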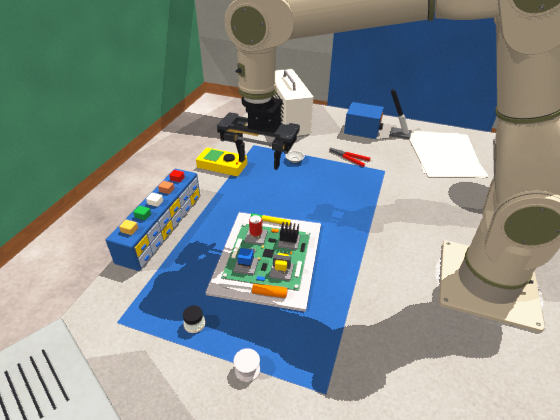

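Request:
play_rows:
  moves:
    - [[2.5, -2.5, 0], [0, 0, 0], 0]
    - [[6, -5, -1], [0, 0, 0], 0]
    - [[6, -5, -1], [0, 0, 0], 0]
    - [[6, -5, -1], [0, 0, 0], 0]

```text
time: 1.85
ee_pos: [0.5753, 0.0594, 0.2327]
eef_rot: [0.707, 0.707, 0.0, 0.0]
ft_force: [-0.4, -0.4, 0.4]
width: 0.0553
```

```bash
cat > look.py <<'E'
from h import *
import sys
tag=sys.argv[1]
s=read_state();print(s['time'],s['ee_pos'].round(4),s['eef_rot'].round(4),s['ft_force'].round(2),s['width'])
p=camera('wrist');save(p,'w%s.png'%tag)
for q,z in [('relay_top',.064),('heatsink_top',.070),('capacitor_top',.084),('transformer_top',.07),('relay_base',.03),('heatsink_base',.03),('capacitor_base',.03),('transformer_base',.03)]:
    for e in masks_of(p,q)[:1]:
        r=e['region'];ys,xs=np.nonzero(r)
        print(q,np.round(e['at'],1),round(e['conf'],2),r.sum(),(xs.min(),xs.max(),ys.min(),ys.max()),ray(p,e['at'],z).round(4))
E
python3 look.py 1
```

```text
1.85 [0.5753 0.0594 0.2327] [7.072e-01 7.070e-01 0.000e+00 3.000e-04] [-0.42 -0.44  0.41] 0.0552705370353752
relay_top [309.1  57. ] 0.86 1808 (np.int64(289), np.int64(333), np.int64(31), np.int64(80)) [0.5974 0.1673 0.064 ]
heatsink_top [226.6 192.2] 0.82 2542 (np.int64(197), np.int64(255), np.int64(166), np.int64(222)) [0.5247 0.0527 0.07  ]
capacitor_top [326.3 178.1] 0.87 1580 (np.int64(306), np.int64(350), np.int64(159), np.int64(205)) [0.6127 0.0687 0.084 ]
transformer_top [205.5  73. ] 0.94 2172 (np.int64(174), np.int64(232), np.int64(46), np.int64(96)) [0.5116 0.1544 0.07  ]
relay_base [310.   58.4] 0.64 3592 (np.int64(277), np.int64(339), np.int64(24), np.int64(92)) [0.6005 0.1694 0.03  ]
heatsink_base [229.6 188.8] 0.88 3386 (np.int64(196), np.int64(262), np.int64(156), np.int64(222)) [0.5216 0.0459 0.03  ]
capacitor_base [321.4 170.1] 0.87 2935 (np.int64(293), np.int64(350), np.int64(143), np.int64(205)) [0.6141 0.0651 0.03  ]
transformer_base [185.2   1.9] 0.75 355 (np.int64(165), np.int64(221), np.int64(0), np.int64(9)) [0.4892 0.2161 0.03  ]
```

View pics/w1.png

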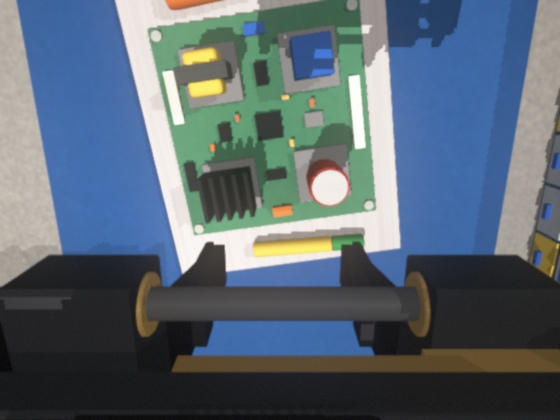

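```bash
cat > fit.py <<'E'
from h import *
from scipy.optimize import least_squares
p=camera('wrist');s=read_state();print(s['time'],s['ee_pos'].round(4))
M={'transformer':(-47,55,.07),'relay':(47,55,.064),'heatsink':(-47,-55,.07),'capacitor':(47,-55,.084)}
# colour edges of PCB: green mask -> min-area quad
hsv=cv2.cvtColor(p['frame'],cv2.COLOR_RGB2HSV)
obs=[]
for n,(x,y,z) in M.items():
    r=masks_of(p,n+'_base')
    for e in r[:2]:
        print(n,'base',e['conf'],ray(p,e['at'],.024)[:2].round(4),e['region'].sum())
    e=max(masks_of(p,n+'_top'),key=lambda e:e['conf'])
    ys,xs=np.nonzero(e['region']);obs.append((n,xs.mean(),ys.mean()))
def pos(t,x,y,z):
    c,s=np.cos(t[2]),np.sin(t[2]);x/=1e3;y/=1e3
    return np.array([t[0]+c*x-s*y,t[1]+s*x+c*y,z])
def f(t): return np.concatenate([proj(p,pos(t,M[n][0],M[n][1],M[n][2]-.008))-(u,v) for n,u,v in obs])
r=least_squares(f,[.56,.11,.1],loss='soft_l1');t=r.x
print('pose',t.round(4),f(t).round(1))
im=p['frame'].copy()
def dot(X,c): cv2.circle(im,tuple(int(round(a)) for a in proj(p,X)),2,c,-1)
for n,(x,y,z) in M.items():
    print(n,pos(t,x,y,z).round(4)); dot(pos(t,x,y,z),(255,0,255))
    for a in(-27,27):
        for b in (-27,27): dot(pos(t,x+a,y+b,.024),(0,255,255))
for a in(-100,100):
    for b in (-105,105): dot(pos(t,a,b,.016),(255,255,0))
for a in(-17,17):
    for b in (-17,17): dot(pos(t,47+a,55+b,.064),(255,0,0))
cv2.imwrite('pics/fit%s.png'%__import__('sys').argv[1],cv2.resize(cv2.cvtColor(im,cv2.COLOR_RGB2BGR)[0:260,110:410],None,fx=2.3,fy=2.3,interpolation=2))
E
python3 fit.py 1
```

```text
2.35 [0.5751 0.0599 0.2325]
transformer base 0.96 [0.5072 0.1556] 3579
relay base 0.63 [0.6001 0.171 ] 3498
relay base 0.49 [0.6212 0.0522] 1578
heatsink base 0.74 [0.5182 0.0423] 3338
heatsink base 0.74 [0.5615 0.1145] 48004
capacitor base 0.92 [0.6155 0.0627] 2969
capacitor base 0.75 [0.6212 0.052 ] 1518Traceback (most recent call last):
  File "fit.py", line 12, in <module>
    e=max(masks_of(p,n+'_top'),key=lambda e:e['conf'])
ValueError: max() iterable argument is empty
```

```bash
python3 - <<'E'
s=open('fit.py').read()
a=s.index("    r=masks_of(p,n+'_base')");b=s.index("    ys,xs=")
s=s[:a]+"""    r=masks_of(p,n+'_top')
    if not r or r[0]['conf']<.5: print('miss',n); continue
    e=r[0]
"""+s[b:]
open('fit.py','w').write(s)
E
python3 fit.py 1
```

```text
2.8 [0.575  0.06   0.2326]
pose [0.5613 0.1089 0.148 ] [-125.4 -110.8    0.4   -0.5   -0.2    2.3    1.6    2.1]
transformer [0.5067 0.1563 0.07  ]
relay [0.5997 0.1702 0.064 ]
heatsink [0.523  0.0475 0.07  ]
capacitor [0.6159 0.0614 0.084 ]
```

View pics/fit1.png

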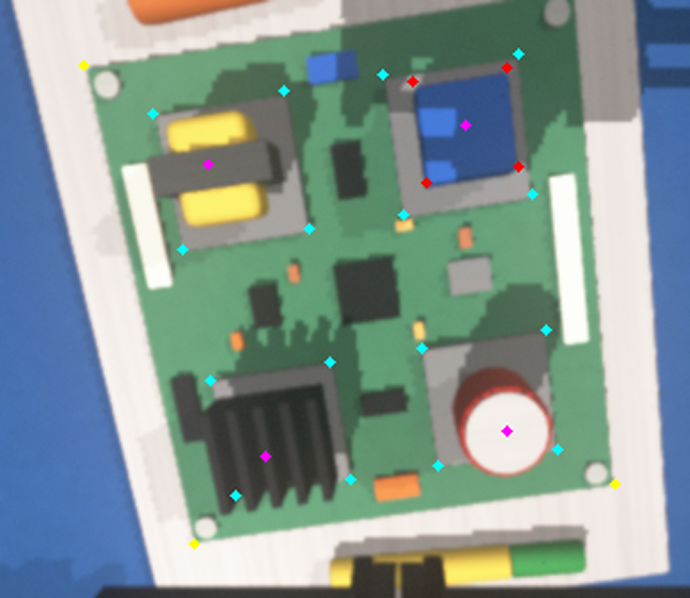

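Request:
play_rows:
  moves:
    - [[4, 1, 2], [0, 0, 0], 0]
    - [[8, 2, 5], [0, 0, 0], 0]
    - [[10.9, 2.6, 9], [0, 0, 0], 0]
    - [[10.9, 2.6, 12], [0, 0, 0], 0]
    - [[10.9, 2.6, 14], [0, 0, 0], 0]
    - [[10.9, 2.6, 15.2], [0, 0, 0], 0]
    - [[10.9, 2.6, 15.2], [0, 0, 0], 0]
    - [[10.9, 2.6, 15.2], [0, 0, 0], 0]

```text
time: 4.0
ee_pos: [0.6018, 0.169, 0.0818]
eef_rot: [0.707, 0.707, 0.001, 0.0]
ft_force: [-0.3, -0.5, 0.2]
width: 0.0007
```

```bash
python3 - <<'E'
from h import *
s=read_state();print(s['time'],s['ee_pos'].round(4),s['eef_rot'].round(4),s['ft_force'].round(2),s['width'])
ims=[]
for n in ('wrist','side','scene'):
    p=camera(n);f=p['frame']
    u,v=map(int,proj(p,[.601,.169,.064])); print(n,u,v)
    w=60 if n!='wrist' else 150
    ims.append(cv2.resize(f[max(0,v-w):v+w,max(0,u-w):u+w],(400 if n!='x' else 1,400),interpolation=2)[:,:])
o=np.hstack(ims)
cv2.imwrite('pics/rel2.png',cv2.cvtColor(cv2.resize(o,(798,266)) if 0 else o,cv2.COLOR_RGB2BGR)[:, 400:])
cv2.imwrite('pics/rel2w.png',cv2.cvtColor(ims[0],cv2.COLOR_RGB2BGR))
E
```

```text
4.0 [0.6018 0.169  0.0818] [7.073e-01 7.069e-01 9.000e-04 5.000e-04] [-0.35 -0.46  0.18] 0.0006508437105074334
wrist 280 248
side 245 253
scene 320 175
```

View pics/rel2.png

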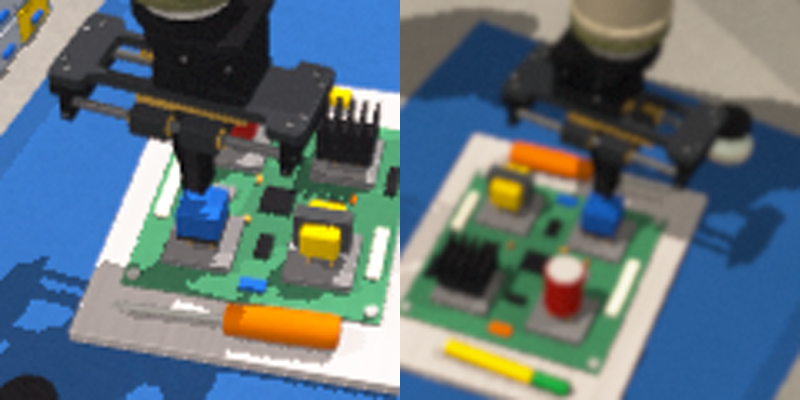

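View pics/rel2w.png

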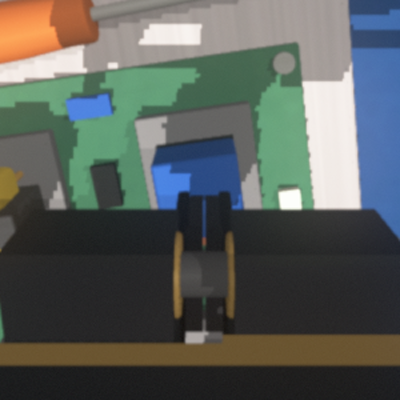

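Request:
play_rows:
  moves:
    - [[0, 0, 0.6], [0, 0, 0], 0]
    - [[0, 0, 1.2], [0, 0, 0], 0]
    - [[0, 0, 1.4], [0, 0, 0], 0]
    - [[0, 0, 1.4], [0, 0, 0], 0]

```text
time: 4.65
ee_pos: [0.6009, 0.169, 0.0663]
eef_rot: [0.707, 0.707, -0.0, -0.0]
ft_force: [0.5, 0.7, 0.5]
width: 0.0002
```

Request:
play_rows:
  moves:
    - [[0, 0, 0.35], [0, 0, 0], 0]
    - [[0, 0, 0.55], [0, 0, 0], 0]
    - [[0, 0, 0.7], [0, 0, 0], 0]
    - [[0, 0, 0.7], [0, 0, 0], 0]

```text
time: 5.15
ee_pos: [0.6013, 0.1691, 0.0598]
eef_rot: [0.707, 0.707, 0.0, 0.0]
ft_force: [0.0, -0.7, 2.1]
width: 0.0002
```

Request:
play_rows:
  moves:
    - [[0, 0, 0.12], [0, 0, 0], 0]
    - [[0, 0, 0.12], [0, 0, 0], 0]
    - [[0, 0, 0.12], [0, 0, 0], 0]

```text
time: 5.52
ee_pos: [0.6013, 0.1691, 0.0586]
eef_rot: [0.707, 0.707, 0.0, 0.0]
ft_force: [2.0, 0.6, 3.3]
width: 0.0003
```

```bash
python3 - <<'E'
from h import *
s=read_state();print(s['time'],s['ee_pos'].round(4),s['ft_force'].round(2))
p=camera('side');u,v=245,250
cv2.imwrite('pics/press1.png',cv2.cvtColor(cv2.resize(p['frame'][190:310,185:345],(800,600),interpolation=2),cv2.COLOR_RGB2BGR))
s=read_state();print(s['time'],s['ee_pos'].round(4),s['ft_force'].round(2))
E
```

```text
5.525 [0.6013 0.1691 0.0586] [1.96 0.58 3.27]
5.575 [0.6013 0.1691 0.0586] [ 1.51 -0.19  2.35]
```

View pics/press1.png

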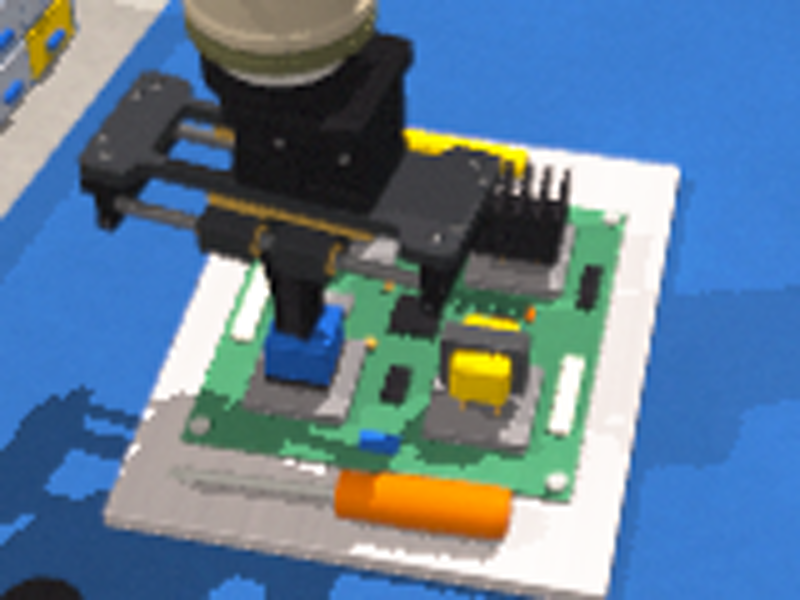

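```bash
python3 - <<'E'
from h import *
p=camera('side')
for z in (.09,.1,.11,.12,.13,.14): print(z,ray(p,(271,251),z).round(3),proj(p,(.511,.169,z)).round(0), proj(p,(.691,.169,z)).round(0))
E
```

```text
0.09 [0.533 0.163 0.09 ] [279. 255.] [212. 237.]
0.1 [0.529 0.172 0.1  ] [279. 252.] [212. 234.]
0.11 [0.526 0.182 0.11 ] [279. 249.] [211. 232.]
0.12 [0.523 0.191 0.12 ] [279. 246.] [211. 229.]
0.13 [0.519 0.2   0.13 ] [279. 243.] [210. 226.]
0.14 [0.516 0.209 0.14 ] [279. 240.] [210. 223.]
```

Request:
play_rows:
  moves:
    - [[0, 0, -0.8], [0, 0, 0], 0]
    - [[0, 0, -2], [0, 0, 0], 0]
    - [[0, 0, -5], [0, 0, 0], 0]
    - [[0, 0, -8], [0, 0, 0], 0]
    - [[0, 0, -8], [0, 0, 0], 0]

```text
time: 6.25
ee_pos: [0.6022, 0.1695, 0.1416]
eef_rot: [0.707, 0.707, 0.002, 0.001]
ft_force: [-0.2, -0.1, -1.1]
width: 0.0005
```

Request:
play_rows:
  moves:
    - [[-3, -2, 0], [0, 0, -0.17], 0]
    - [[-6, -4, 0], [0, 0, -0.34], 0]
    - [[-9, -6, 0], [0, 0, -0.5], 0]
    - [[-11.9, -7.6, 0], [0, 0, -0.66], 0]
    - [[-11.9, -7.6, 0], [0, 0, -0.785], 0]
    - [[-11.9, -7.6, 2], [0, 0, -0.785], 0]
    - [[-11.9, -7.6, 4], [0, 0, -0.785], 0]
    - [[-11.9, -7.6, 5], [0, 0, -0.785], 0]

```text
time: 7.25
ee_pos: [0.5239, 0.0498, 0.087]
eef_rot: [0.383, 0.924, -0.001, -0.001]
ft_force: [1.0, -0.1, 0.8]
width: 0.0005
```

```bash
python3 - <<'E'
from h import *
for n in ('side','scene'):
    p=camera(n);u,v=map(int,proj(p,[.55,.07,.08]))
    cv2.imwrite('pics/hs_%s.png'%n,cv2.cvtColor(cv2.resize(p['frame'][v-60:v+60,u-80:u+80],(640,480),interpolation=2),cv2.COLOR_RGB2BGR))
    print(n,((np.array(proj(p,[.525,.05,.07]))-(u-80,v-60))*4).round())
s=read_state();print(s['time'],s['ee_pos'].round(4),s['eef_rot'].round(3),s['ft_force'].round(2))
E
```

```text
side [365. 241.]
scene [279. 256.]
7.35 [0.5241 0.0499 0.0873] [ 0.383  0.924 -0.001 -0.001] [ 0.22  0.26 -0.61]
```

View pics/hs_side.png

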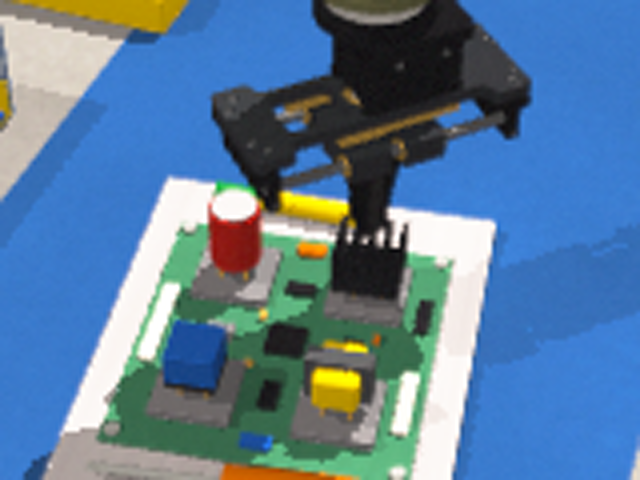

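View pics/hs_scene.png

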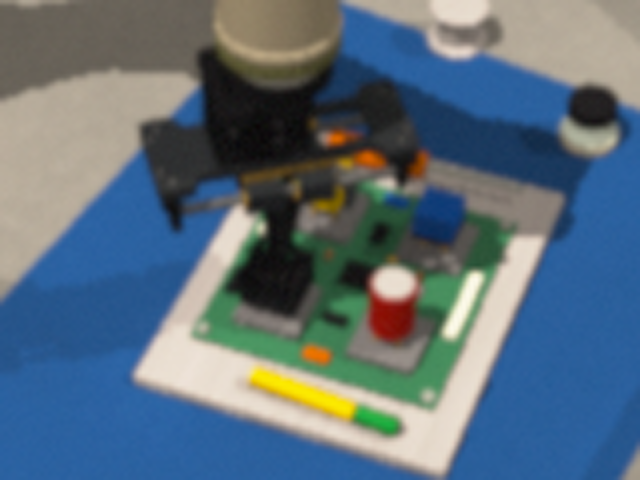

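Request:
play_rows:
  moves:
    - [[0, 0, 0.8], [0, 0, 0], 0]
    - [[0, 0, 1.4], [0, 0, 0], 0]
    - [[0, 0, 1.8], [0, 0, 0], 0]
    - [[0, 0, 2.0], [0, 0, 0], 0]
    - [[0, 0, 2.2], [0, 0, 0], 0]
    - [[0, 0, 2.2], [0, 0, 0], 0]
    - [[0, 0, 2.2], [0, 0, 0], 0]

```text
time: 8.22
ee_pos: [0.5251, 0.05, 0.0665]
eef_rot: [0.383, 0.924, 0.0, 0.0]
ft_force: [-1.2, 0.0, 1.9]
width: 0.0001
```

Request:
play_rows:
  moves:
    - [[0, 0, 0.1], [0, 0, 0], 0]
    - [[0, 0, 0.18], [0, 0, 0], 0]
    - [[0, 0, 0.18], [0, 0, 0], 0]
    - [[0, 0, 0.18], [0, 0, 0], 0]

```text
time: 8.72
ee_pos: [0.5251, 0.05, 0.0646]
eef_rot: [0.383, 0.924, 0.0, 0.0]
ft_force: [-1.1, 0.4, 3.7]
width: 0.0003
```

```bash
python3 - <<'E'
from h import *
for n in ('side',):
    p=camera(n);u,v=map(int,proj(p,[.55,.07,.08]))
    cv2.imwrite('pics/hsp_%s.png'%n,cv2.cvtColor(cv2.resize(p['frame'][v-60:v+60,u-80:u+80],(640,480),interpolation=2),cv2.COLOR_RGB2BGR))
s=read_state();print(s['time'],s['ee_pos'].round(4),s['eef_rot'].round(3),s['ft_force'].round(2))
E
```

```text
8.775 [0.5251 0.05   0.0646] [0.383 0.924 0.    0.   ] [-1.7  -0.52  3.58]
```

View pics/hsp_side.png

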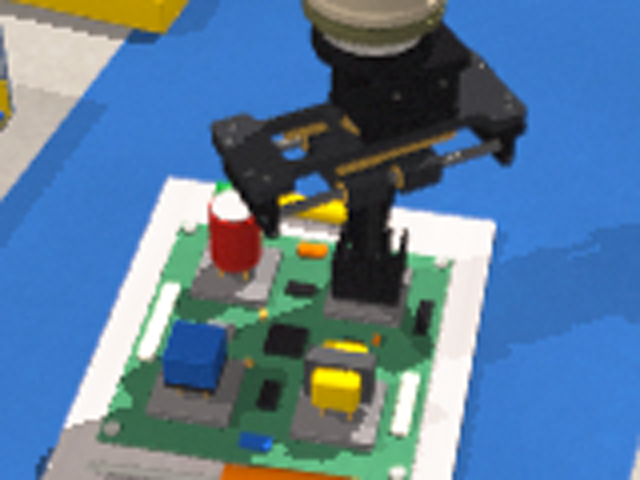

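Request:
play_rows:
  moves:
    - [[0, 0, -0.8], [0, 0, 0], 0]
    - [[0, 0, -2], [0, 0, 0], 0]
    - [[0, 0, -4.5], [0, 0, 0], 0]
    - [[0, 0, -7], [0, 0, 0], 0]
    - [[-2, 2.5, -7], [0, 0, 0], 0]
    - [[-4, 5, -7], [0, 0, 0], 0]
    - [[-5.7, 7.2, -7], [0, 0, 0], 0]
    - [[-5.7, 7.2, -6], [0, 0, 0], 0]

```text
time: 9.78
ee_pos: [0.6178, 0.0609, 0.1252]
eef_rot: [0.383, 0.924, 0.001, 0.001]
ft_force: [-0.2, -0.4, 0.1]
width: 0.0003
```

Request:
play_rows:
  moves:
    - [[0, 0, 1], [0, 0, 0], 0]
    - [[0, 0, 2], [0, 0, 0], 0]
    - [[0, 0, 2.5], [0, 0, 0], 0]
    - [[0, 0, 2.5], [0, 0, 0], 0]

```text
time: 10.28
ee_pos: [0.6158, 0.0605, 0.0993]
eef_rot: [0.383, 0.924, -0.0, -0.0]
ft_force: [0.2, 0.2, -0.6]
width: 0.0003
```

```bash
python3 - <<'E'
from h import *
o=[]
for n in ('side','scene'):
    p=camera(n);u,v=map(int,proj(p,[.58,.08,.08]))
    o.append(cv2.resize(p['frame'][v-50:v+50,u-50:u+50],(400,400),interpolation=2))
cv2.imwrite('pics/cap.png',cv2.cvtColor(np.hstack(o),cv2.COLOR_RGB2BGR))
s=read_state();print(s['time'],s['ee_pos'].round(4),s['eef_rot'].round(3),s['ft_force'].round(2))
E
```

```text
10.375 [0.6163 0.0606 0.0999] [0.383 0.924 0.    0.   ] [ 0.23  0.22 -0.76]
```

View pics/cap.png

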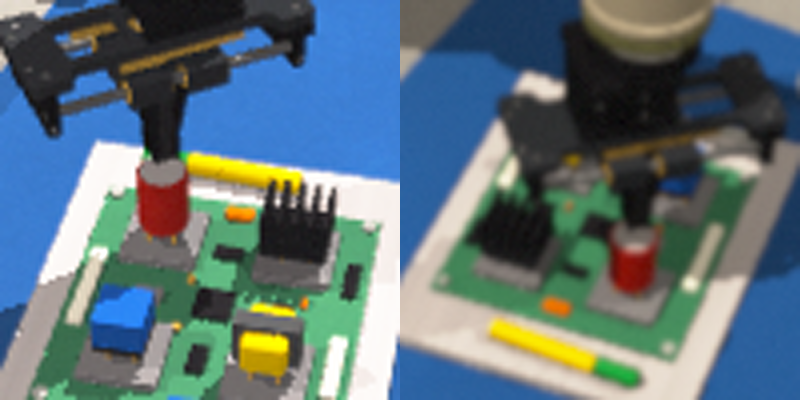

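Relay and heat sink are back up, and the fingertips are centred above the capacitor (163,160 in the left half, 635,235 in the right). Pressing: 0.0997 → 0.079.

Request:
play_rows:
  moves:
    - [[0, 0, 0.7], [0, 0, 0], 0]
    - [[0, 0, 1.2], [0, 0, 0], 0]
    - [[0, 0, 1.5], [0, 0, 0], 0]
    - [[0, 0, 1.7], [0, 0, 0], 0]
    - [[0, 0, 1.9], [0, 0, 0], 0]
    - [[0, 0, 1.9], [0, 0, 0], 0]
    - [[0, 0, 1.9], [0, 0, 0], 0]

```text
time: 11.25
ee_pos: [0.6163, 0.0606, 0.0807]
eef_rot: [0.383, 0.924, 0.0, 0.0]
ft_force: [-0.6, 0.3, 2.3]
width: 0.0003
```

Request:
play_rows:
  moves:
    - [[0, 0, 0.1], [0, 0, 0], 0]
    - [[0, 0, 0.2], [0, 0, 0], 0]
    - [[0, 0, 0.2], [0, 0, 0], 0]
    - [[0, 0, 0.2], [0, 0, 0], 0]

```text
time: 11.75
ee_pos: [0.6163, 0.0606, 0.0787]
eef_rot: [0.383, 0.924, 0.0, 0.0]
ft_force: [-0.9, 0.3, 4.3]
width: 0.0006
```

```bash
python3 - <<'E'
from h import *
o=[]
for n in ('side','scene'):
    p=camera(n);u,v=map(int,proj(p,[.58,.08,.08]))
    o.append(cv2.resize(p['frame'][v-50:v+50,u-50:u+50],(400,400),interpolation=2))
    s=read_state();print(s['time'],s['ee_pos'].round(4),s['ft_force'].round(2))
cv2.imwrite('pics/capp.png',cv2.cvtColor(np.hstack(o),cv2.COLOR_RGB2BGR))
E
```

```text
11.8 [0.6164 0.0606 0.0787] [-1.35 -0.13  3.34]
11.85 [0.6163 0.0606 0.0787] [ 0.34 -0.21  3.99]
```

View pics/capp.png

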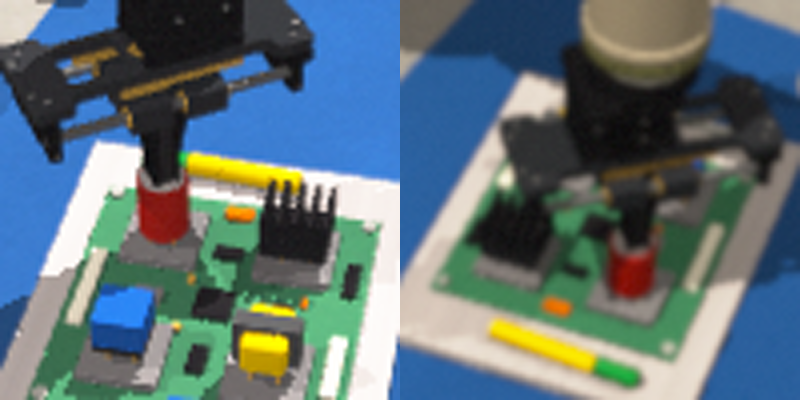

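The capacitor has sunk by about 5 mm at roughly 3–4 N. Now I lift clear.

Request:
play_rows:
  moves:
    - [[0, 0, -0.8], [0, 0, 0], 0]
    - [[0, 0, -2], [0, 0, 0], 0]
    - [[0, 0, -5], [0, 0, 0], 0]
    - [[0, 0, -9], [0, 0, 0], 0]
    - [[0, 0, -13], [0, 0, 0], 0]
    - [[0, 0, -13], [0, 0, 0], 0]
    - [[0, 0, -13], [0, 0, 0], 0]
    - [[0, 0, -13], [0, 0, 0], 0]

```text
time: 12.85
ee_pos: [0.6157, 0.0605, 0.2075]
eef_rot: [0.383, 0.924, -0.0, -0.001]
ft_force: [0.0, 0.3, 0.3]
width: 0.0005
```

```bash
python3 - <<'E'
from h import *
o=[]
for n in ('side','scene'):
    p=camera(n);u,v=map(int,proj(p,[.56,.11,.05]))
    o.append(cv2.resize(p['frame'][v-70:v+70,u-70:u+70],(400,400),interpolation=2))
    old=cv2.cvtColor(cv2.imread(f'pics/{n}0.png'),cv2.COLOR_BGR2RGB)
    d=np.abs(old.astype(int)-p['frame']).sum(2);cv2.imwrite(f'pics/d{n}.png',np.clip(d,0,255).astype(np.uint8))
cv2.imwrite('pics/end.png',cv2.cvtColor(np.hstack(o),cv2.COLOR_RGB2BGR))
s=read_state();print(s['time'],s['ee_pos'].round(4),s['joint_vel'].round(3),s['ft_force'].round(2))
E
```

```text
12.95 [0.6158 0.0605 0.2076] [ 0.001 -0.002  0.002 -0.004  0.001  0.001 -0.001] [0.34 0.27 0.22]
```

View pics/end.png

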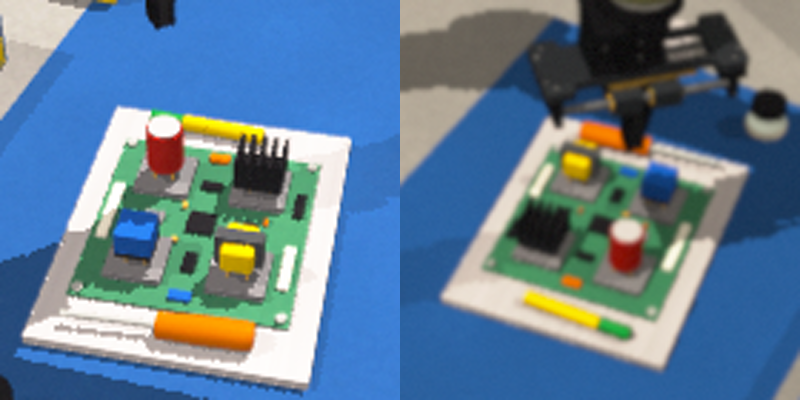

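View pics/dside.png

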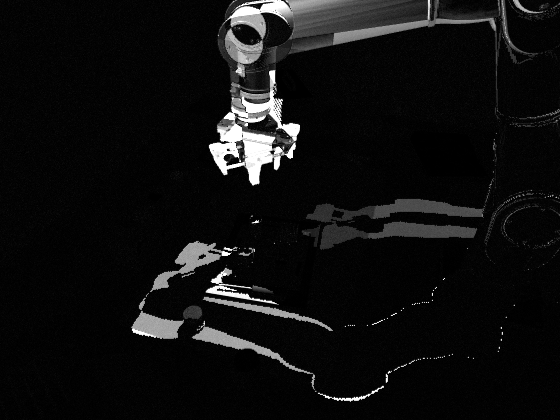

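```bash
python3 -c "
from bench import *
print(close_job())"
```

```text
the job is handed in; nothing more can be done
None
```

I tap-tested the relay, then the heat sink, then the capacitor with closed fingertips, and handed the job in at about 13 s of the 38 s allowed. No verdict is reported back.

| Module | How far it sank (from fingertip height) | Wrist force |
|---|---|---|
| Blue relay | about 5.4 mm | about 2–3 N |
| Black heat sink | about 5.4 mm | about 3.7 N |
| Red capacitor | about 5.3 mm | about 3–4 N |

- **Last check:** the final pictures show all four modules standing up. Compared with the start, the side view differs only in the arm and its shadows. I did not look at the scene-camera difference. The fingertips are about 12 cm clear of everything, with wrist force near zero.
- **Transformer clearance:** during the relay press, one end of the gripper body hung over the transformer with only a few centimetres to spare, by my estimate. I saw no sign of contact. I turned the gripper 45° for the other two presses to keep it clear.
- **Position disagreements:** the positions fitted from the camera were off by about 2–3 mm for the relay and heat sink, so I corrected those by eye. One detection, of the transformer, was wrong and the fit rejected it.
- **Not measured directly:** wrist force was noisy by about 1 N. I judged the sink depth from fingertip height, force and the pictures, because the module joints can't be read.

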